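Put the handheld meter to bed in its case

ROBOT

A 7-joint arm with a two-finger parallel gripper is mounted at the origin on the work surface. World frame = base frame: x ahead of the robot, y to its left, z up, the work surface at z = 0. Lengths are in m, angles in rad, forces in N, time in s.
With the tool pointing down it reaches from about 0.35 to 0.9 m from the base axis. Payload 7.2 kg.
Tool frame: the origin (TCP) lies midway between the tips of the shut fingers; the grasp point (between the pads) lies 19 mm behind it; z points along the fingers, y is the direction in which the jaws open and shut (so a half turn about z gives the same grasp; the last joint's range is limited). The gripper opens to 88 mm and grips with 3 to 60 N. Pads are 20 mm wide; open, the fingers measure 115 mm over their backs; the gripper's body (75 mm by 178 mm) begins 61 mm behind the grasp point.
Start: joints at [1.066, 0.411, -0.013, 1.596, 0.006, 1.134, -0.082], TCP at [0.264, -0.566, 0.223] pointing down, gripper open.
Joint ranges: [-2.95, 2.95], [-0.29, 1.99], [-1.47, 1.44], [0.14, 2.54], [-1.03, 4.17], [0.13, 1.85], [-2.86, 2.86]. Speed limits (rad/s): [2.39, 2.39, 3.01, 3.01, 3.14, 3.14, 3.14].

INTERFACE

Orientations are given as a unit quaternion [x, y, z, w].
In Python, from station import state, optics, arm gives the robot as it stands.
- The arm moves only by the tool carry_out, never from a script. Its argument "moves" is a list of rows, each an object with "dp": the shift along the tool's x, y, z in m, a list of three; "spin": the turn about the tool's z in rad; "jaw": the opening, from -1 (shut) to 1 (fully open). In form: [{"dp": [tx, ty, tz], "spin": spin, "jaw": jaw}, ...]. A call has 1 to 12 rows; each row is the pose to reach, as a shift and turn from the pose commanded when the call began, along the tool's axes at that moment; what a row does not reach only later rows make up. A row lasts 1/12 s, in which the tool goes at most 41.7 mm and 7.16 degrees, less where a joint would pass 70% of its speed; a pose out of reach is approached as far as the arm can. A call with a gripper value outside its range is refused whole. The fingers move at their own pace and stop on an object; "force" is the grip in N (left out, the last holds). Time passes only in rows, so rows that repeat a pose let the fingers close. It gives the time, the measured TCP pose, the force and the opening at its end, in the units of the state.
- state(): the state, without advancing time (a new reading comes with each control period).
- optics.get_image(name): name is "side" or "top" or "wrist"; returns a dict with "img" (384x512x3 uint8, red, green, blue), "fx", "fy", "cx", "cy" (pixels), "k1" (the pictures are not rectified: a ray, as slopes to the right and down, at radius r is drawn at 1 + k1 r^2 times it, then the intrinsics apply), "origin" and "orientation" of the camera in the world. Camera axes: x right, y down, z forward; pixel columns grow to the right and rows downward; lengths in m; the calibration is good to about 2 mm. A picture is of the moment at which its call begins. There is no depth.
- arm.sign_off(): hands the job in, once; it reports no verdict.
Trained networks look in a picture, given as the dict that the camera call returned (one of the last four; its "shot" number tells which), for a name from the list of things; names that differ only in an ending like _2 or _b are one class to them, and where a whole thing is asked for, a point or a joint stands for the part that bears it (a point fixed in the world has none). Each returns a list of dicts, best first, with "confidence" (0 to 1); they miss things now and then, are a little off and sometimes report something else, mostly with a low value. They report only what shows in the picture. A call takes as long as a camera call. They do not tell look-alikes from the thing itself.
- optics.regions_of(thing, picture): "pixels" (384x512 bool, what is visible of it) and "uv" ([column, row] in pixels, amid what is visible of it).
The state is a dict: "time": time; "joint_pos": joint angles; "dq": joint speeds; "tau": joint torques, N m; "tcp_pos": TCP position; "eef_rot": TCP orientation; "contact_force": force on the tool from outside, world axes, zero at the start; "moment": the same for the moment, N m; "gripper_width": finger opening in m.
Only numpy, scipy, OpenCV 4.12 (cv2) and the standard library are available. Lean on these libraries where they do the work, as an engineer would, in place of code of your own. Each camera call takes 0.05 s, during which the arm holds its last target. There are 200 camera calls.

TASK

Put the handheld power meter away: it stands on end in the open black carrying case. With the fingertips, push it over, without lifting it, so that it lies flat on its back in its bay with the display facing up; then push the case's lid over until it is fully shut. Leave everything else on the bench as it is.

Things in the scene. Friction and masses are not known exactly. Their poses are not given: they have to be found in the camera images.
- case: Black open-topped case, fixed, 180 (its x) by 270 (its y) by 50 mm high, walls and floor 6 mm. Origin: centre of the underside; z up. Turned up to 0.42 rad; stands left or right on the bench. A 32 mm tall rib along its y, at x = 14 to 20 mm, makes two bays: the near one (x -84 to 14 mm) holds the meter, the far one the cleaner stick. The lid is hinged on top of the far (+x) wall.
- case_hinge (a point): Middle of the lid's hinge line, on the case at its (90, 0, 50) mm; the hinge line runs along the case's y. Does not move with the lid.
- lid (a joint): Lid angle. The lid is a flat plate 180 by 270 by 8 mm, 0.2 kg. 0 = shut, flat on the rim, its top 58 mm above the bench; grows as the free edge rises; 1.57 = straight up; stop at 2.0. Starts at 1.5 to 1.85, upright or leaning to the far side. The stiff hinge (0.26 N m of friction) holds it at any angle: it must be pushed all the way down.
- lid_edge (a point): Middle of the lid's free edge, on its outer face (which is the top when shut): 180 mm from the hinge line. Its axes turn with the lid; with the lid shut they are the case's.
- meter: Grey handheld with black rubber ends, 75 (x) by 35 (y) by 165 mm (z), 0.25-0.45 kg. Origin: centre of its foot; z runs from foot to top; y points out of the display, the back is at -y. Starts upright on the case floor near the case's +y end wall, display towards that wall, free bay behind its back. Pushed on the display side near the top, it tips past about 0.21 rad, then falls by itself.
- meter_mid (a point): Middle of the meter's body, 82.5 mm above its foot; 88.5 mm above the bench while it stands, 23.5 mm when it lies on its back.
- cleaner: Slim white and blue connector cleaner stick, 160 by 16 by 16 mm, lying along the case in its far bay; stays there. Origin: underside, near its middle.
- attenuator: Low aluminium instrument with a black front, 150 by 150 by 74 mm, fixed to the bench on the side where the case is not. Origin: centre of the underside.
- caps_jar: Small jar, diameter 48, height 50 mm, standing on the attenuator. Origin: centre of its underside.
- source: Smaller grey handheld, the light source, 60 by 36 by 125 mm, standing on end on the bench at one side, outside the case. To be left alone. Origin: centre of its foot.
- bottle: Bottle, diameter 56, height 130 mm, standing on the bench at the other side. Origin: centre of its underside.
- driver: Screwdriver lying on the far part of the bench. Origin: its underside, near the middle.
- reel: Empty white reel, diameter 90, height 32 mm, lying on the bench at the left. Origin: centre of its underside.
Not all that is in view belongs to the job. Leave any blue or yellow look-alike of the meter alone.

How it is judged:
On the way, in this order (a step that is already met when the one before it is completed fails the run):
1. the meter lies on its back in its bay, display up, the lid still open (angle between meter's own y axis and vertical below 0.12 rad and z of meter_mid in the frame of case below 0.03 m and x of meter_mid in the frame of case between -0.08 and 0.01 m and y of meter_mid in the frame of case between -0.13 and 0.13 m and linear speed of meter below 0.02 m/s and value of joint lid above 0.6 rad), for 0.2 s.
2. the lid is shut over it (value of joint lid below 0.05 rad), for 0.1 s.
At the end, for the whole second after the job is handed in: The meter lies at rest on its back in the case's near bay, display up within 0.12 rad, and the lid is shut to within 0.05 rad (angle between meter's own y axis and vertical below 0.12 rad and z of meter_mid in the frame of case below 0.03 m and x of meter_mid in the frame of case between -0.08 and 0.01 m and y of meter_mid in the frame of case between -0.13 and 0.13 m and linear speed of meter below 0.02 m/s and value of joint lid below 0.05 rad); the robot touches nothing.
It fails at once if the meter is lifted off the case's floor (its middle more than 115 mm above the bench) (height (world z) of meter_mid above 0.115 m).
It fails at once if another thing (light source, bottle, jar, screwdriver, reel or cleaner stick) is moved by more than 25 mm (distance of any of source, bottle, caps_jar, driver, reel, cleaner from where it was at the start of the episode above 0.025 m).
It fails at once if the light source, bottle or jar is knocked over (angle between any of source, bottle, caps_jar's own z axis and vertical above 0.5 rad).
It also fails if it takes over 51 s, if anything falls off the work surface, if the arm or the gripper's body presses on something with over 40 N, if the wrist force passes 120 N, or if a joint passes its speed limit or range.

## Working session

There is one attempt and no reset: what is moved stays moved. The work goes in short steps, Python scripts to look and compute and a tool call to move; the robot and the scene stay as the last step left them, time stands still between calls to the robot, and variables do not carry over. Pictures are saved under pics/ and viewed, about 8 in all and at most 12, crops included, and the job is handed in when it is done.

Besides the shell and the picture viewer there is one more tool, called after "Request:" as a command line: name --argument value ..., lists and objects as JSON in quotes. carry_out: Moves the arm, as the interface text tells. Its arguments: {"type":"object","properties":{"moves":{"type":"array"},"force":{"type":"number"}},"required":["moves"]}

```bash
mkdir -p pics; ls
python3 - <<'E'
from station import state, optics, arm
import cv2, numpy as np
s=state(); print({k:np.round(v,3) for k,v in s.items()})
for n in ("side","top"):
    p=optics.get_image(n); cv2.imwrite(f"pics/{n}0.png",p["img"][:,:,::-1])
    print(n,{k:np.round(v,4) for k,v in p.items() if k!="img"})
    for t in ("case","lid","meter","source","bottle","cleaner","attenuator"):
        for d in optics.regions_of(t,p)[:2]: print(t,np.round(d["confidence"],2),np.round(d["uv"]),d["pixels"].sum())
E
```

```text
pics
{'time': np.float64(0.0), 'joint_pos': array([ 1.066,  0.412, -0.013,  1.597,  0.006,  1.134, -0.082]), 'dq': array([-0.002,  0.002,  0.001,  0.001, -0.001, -0.001, -0.001]), 'tau': array([-1.0000e-03, -5.8795e+01,  6.4100e-01, -2.9107e+01, -5.4000e-02,
        1.8000e-02,  0.0000e+00]), 'tcp_pos': array([ 0.264, -0.566,  0.222]), 'eef_rot': array([ 0.976,  0.217, -0.   , -0.001]), 'contact_force': array([0.135, 0.047, 0.855]), 'moment': array([ 0.011, -0.012, -0.003]), 'gripper_width': np.float64(0.088)}
side {'fx': np.float64(442.1499), 'fy': np.float64(442.1499), 'cx': np.float64(249.6411), 'cy': np.float64(198.273), 'k1': np.float64(-0.1407), 'origin': array([ 0.1977, -0.9336,  1.1968]), 'orientation': array([ 0.9189, -0.1514,  0.0658, -0.3584]), 'shot': np.int64(1)}
case 0.6 [235. 181.] 4268
lid 0.76 [252. 158.] 1597
lid 0.16 [203. 164.] 776
meter 0.9 [166. 156.] 834
meter 0.74 [218. 133.] 637
source 0.76 [292. 354.] 768
bottle 0.85 [197. 127.] 294
bottle 0.5 [252. 159.] 1666
cleaner 0.58 [237. 188.] 149
cleaner 0.17 [314. 211.] 240
attenuator 0.61 [263. 262.] 2198
top {'fx': np.float64(357.4682), 'fy': np.float64(357.4682), 'cx': np.float64(256.9651), 'cy': np.float64(190.3766), 'k1': np.float64(-0.0248), 'origin': array([0.3665, 0.0018, 1.2079]), 'orientation': array([-0.6991,  0.712 , -0.0503,  0.0412]), 'shot': np.int64(2)}
case 0.83 [207. 191.] 5461
lid 0.69 [196. 161.] 1795
meter 0.8 [178. 216.] 589
meter 0.65 [132. 188.] 741
source 0.93 [414. 199.] 586
bottle 0.65 [ 99. 210.] 379
cleaner 0.78 [205. 182.] 203
cleaner 0.43 [311. 176.] 222
attenuator 0.79 [310. 191.] 2191
```

```bash
cd pics; python3 -c "
import cv2
for n in('side','top'):
    a=cv2.imread(n+'0.png'); cv2.imwrite(n+'0b.png',cv2.resize(a[80:280,60:360],None,fx=2.66,fy=2.66,interpolation=2))"
```

```text
(no output)
```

View pics/side0b.png

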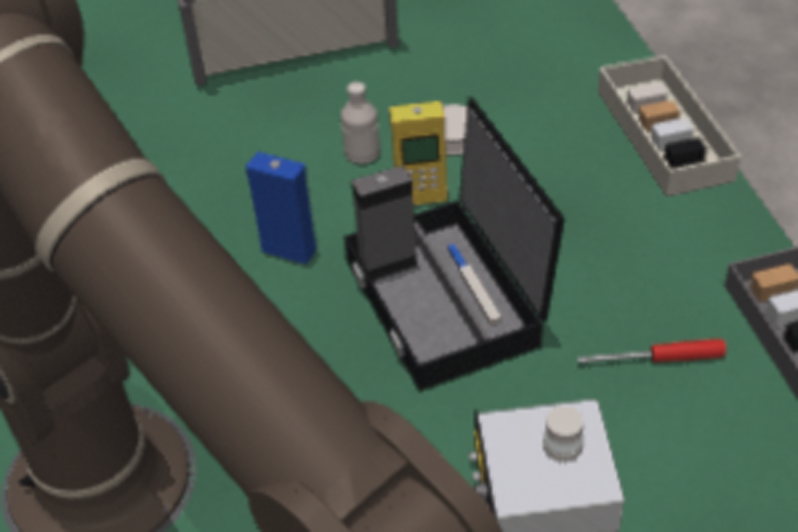

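View pics/top0b.png

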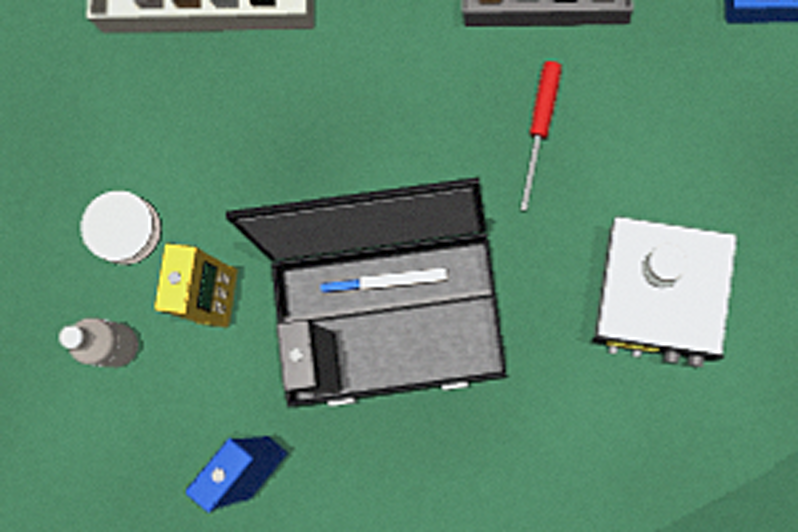

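The case is on the left and the meter stands at its left (+y) end, top at about (296,355) in the top crop. The lid leans a little to the far side. The blue and yellow look-alikes stand outside the case. Next I fit the poses.

```bash
cat > h.py <<'E'
import numpy as np
from scipy.spatial.transform import Rotation as R
from scipy.optimize import least_squares
def proj(p,P):
    P=np.atleast_2d(P); c=R.from_quat(p["orientation"]).inv().apply(P-p["origin"])
    s=c[:,:2]/c[:,2:]; s=s*(1+p["k1"]*(s**2).sum(1,keepdims=True))
    return s*[p["fx"],p["fy"]]+[p["cx"],p["cy"]]
def atz(p,uv,z):
    f=lambda x: (proj(p,[x[0],x[1],z])-uv).ravel()
    return least_squares(f,[.5,0.1]).x
def caseP(q,P):  # q=x,y,yaw
    return R.from_euler('z',q[2]).apply(np.atleast_2d(P))+[q[0],q[1],0]
def lidP(q,a,P): # P=(dist from hinge along lid, y, height above rim plane) 
    P=np.atleast_2d(P).astype(float)
    d=np.array([-np.cos(a),0,np.sin(a)]); n=np.array([np.sin(a),0,np.cos(a)])
    L=np.array([.09,0,.05])+P[:,:1]*d+P[:,2:]*n+P[:,1:2]*[0,1,0]
    return caseP(q,L)
E
python3 - <<'E'
from h import *
from station import optics
p=optics.get_image("top"); s=optics.get_image("side")
c=lambda l: np.array(l)/2.66+[60,80]
rim=c([(290,405),(505,376),(490,240)]); rimP=[(-.09,.135,.05),(-.09,-.135,.05),(.09,-.135,.05)]
mt=c([(278,322),(310,320),(316,388),(284,391)])
le=c([(228,212),(480,180)])
for u in rim: print("rim",atz(p,u,.05))
def f(v):
    q=v[:3]
    return np.r_[(proj(p,caseP(q,rimP))-rim).ravel(),(proj(p,lidP(q,v[3],[(.18,.135,.004),(.18,-.135,.004)]))-le).ravel()]
r=least_squares(f,[.55,.15,0.1,1.6]); q=r.x[:3]; print(r.x,np.round(r.fun,1))
m=np.array([atz(p,u,.171) for u in mt]); print("meter top",m,m.mean(0))
print("meter in case",R.from_euler('z',-q[2]).apply(np.c_[m-q[:2],[0]*4]))
# side check
sc=lambda P:(proj(s,P)-[60,80])*2.66
print("side rim",sc(caseP(q,rimP)).round(),"lid",sc(lidP(q,r.x[3],[(.18,.135,.004),(.18,-.135,.004)])).round(),"mtop",sc(np.c_[m,[.171]*4]).round())
for n in ("source","bottle","driver","reel","caps_jar"):
    for d in optics.regions_of(n,p)[:1]: print(n,atz(p,d["uv"],.05))
E
```

```text
rim [0.38636282 0.27067899]
rim [0.41664121 0.01034   ]
rim [0.5847096  0.02611481]
[0.48763759 0.15114391 0.10892489 1.68124927] [-1.5  0.9  1.   1.2 -0.2 -2.1 -0.3 -0.1  1.   0. ]
meter top [[0.47478588 0.25677813]
 [0.47637078 0.22179053]
 [0.40212289 0.21460006]
 [0.39949165 0.24926211]] [0.4381928  0.23560771]
meter in case [[-0.00129209  0.10640528  0.        ]
 [-0.00352007  0.07145274  0.        ]
 [-0.07810961  0.07237635  0.        ]
 [-0.07695716  0.10711902  0.        ]]
side rim [[340. 238.]
 [413. 372.]
 [539. 328.]] lid [[471. 100.]
 [562. 223.]] mtop [[402. 167.]
 [410. 183.]
 [357. 199.]
 [349. 182.]]
source [ 0.4791068  -0.53151719]
bottle [0.45810091 0.50100666]
driver [ 0.7663149  -0.05037745]
reel [0.60996081 0.48665138]
caps_jar [ 0.57092545 -0.18246248]
```

```bash
cat >> h.py <<'E'
Q=(.4876,.1511,.109)
def dps(pts,yaw=None):
    from station import state
    s=state(); Rt=R.from_quat(s["eef_rot"]); x=Rt.as_matrix()[:,0]
    print("tcp",s["tcp_pos"].round(4),"xang",np.arctan2(x[1],x[0]).round(3),"t",s["time"])
    for P in pts: print(np.round(P,3),Rt.inv().apply(np.array(P)-s["tcp_pos"]).round(3))
E
python3 - <<'E'
from h import *
T=caseP(Q,(-.04,.15,.28))[0]
dps([(.264,-.566,.29),(.44,-.25,.29),T])
E
```

```text
tcp [ 0.2644 -0.5663  0.2226] xang 0.437 t 1.15
[ 0.264 -0.566  0.29 ] [-0.    -0.    -0.067]
[ 0.44 -0.25  0.29] [ 0.293 -0.212 -0.067]
[0.432 0.296 0.28 ] [ 0.516 -0.711 -0.057]
```

Request:
carry_out --moves '[{"dp": [0, 0, -0.04], "spin": 0, "jaw": -1}, {"dp": [0, 0, -0.067], "spin": 0.1, "jaw": -1}, {"dp": [0.033, -0.024, -0.067], "spin": 0.2, "jaw": -1}, {"dp": [0.066, -0.048, -0.067], "spin": 0.328, "jaw": -1}, {"dp": [0.099, -0.072, -0.067], "spin": 0.328, "jaw": -1}, {"dp": [0.132, -0.096, -0.067], "spin": 0.328, "jaw": -1}, {"dp": [0.165, -0.12, -0.067], "spin": 0.328, "jaw": -1}, {"dp": [0.198, -0.144, -0.067], "spin": 0.328, "jaw": -1}, {"dp": [0.231, -0.168, -0.067], "spin": 0.328, "jaw": -1}, {"dp": [0.264, -0.192, -0.067], "spin": 0.328, "jaw": -1}, {"dp": [0.293, -0.212, -0.067], "spin": 0.328, "jaw": -1}, {"dp": [0.293, -0.212, -0.067], "spin": 0.328, "jaw": -1}]'

```text
time: 2.15
tcp_pos: [0.444, -0.2429, 0.2901]
eef_rot: [0.998, 0.059, 0.001, -0.001]
contact_force: [-0.6, -0.2, -0.6]
gripper_width: 0.011
```

Run:
```python
from h import *
dps([caseP(Q,(-.04,.15,.28))[0]])
```

```text
tcp [ 0.444  -0.2429  0.2901] xang 0.119 t 2.15
[0.432 0.296 0.28 ] [ 0.051 -0.536  0.011]
```

Request:
carry_out --moves '[{"dp": [0.004, -0.04, 0], "spin": 0, "jaw": -1}, {"dp": [0.008, -0.08, 0], "spin": 0, "jaw": -1}, {"dp": [0.012, -0.12, 0], "spin": 0, "jaw": -1}, {"dp": [0.016, -0.16, 0], "spin": 0, "jaw": -1}, {"dp": [0.02, -0.2, 0], "spin": 0, "jaw": -1}, {"dp": [0.024, -0.24, 0], "spin": 0, "jaw": -1}, {"dp": [0.028, -0.28, 0], "spin": 0, "jaw": -1}, {"dp": [0.032, -0.32, 0], "spin": 0, "jaw": -1}, {"dp": [0.036, -0.36, 0], "spin": 0, "jaw": -1}, {"dp": [0.04, -0.4, 0], "spin": 0, "jaw": -1}, {"dp": [0.044, -0.44, 0], "spin": 0, "jaw": -1}, {"dp": [0.048, -0.48, 0], "spin": 0, "jaw": -1}]'

```text
time: 3.15
tcp_pos: [0.4357, 0.2337, 0.29]
eef_rot: [0.999, 0.054, 0.001, -0.0]
contact_force: [1.2, -0.2, 0.2]
gripper_width: 0.0005
```

Run:
```python
from h import *
dps([caseP(Q,(-.04,.15,.28))[0],caseP(Q,(-.04,.15,.14))[0],caseP(Q,(-.04,.02,.14))[0]])
```

```text
tcp [0.4357 0.2337 0.29  ] xang 0.108 t 3.15
[0.432 0.296 0.28 ] [ 0.003 -0.062  0.01 ]
[0.432 0.296 0.14 ] [ 0.002 -0.062  0.15 ]
[0.446 0.167 0.14 ] [0.003 0.068 0.15 ]
```

Request:
carry_out --moves '[{"dp": [0.003, -0.035, 0], "spin": 0, "jaw": -1}, {"dp": [0.003, -0.062, 0], "spin": 0, "jaw": -1}, {"dp": [0.003, -0.062, 0.01], "spin": 0, "jaw": -1}, {"dp": [0.003, -0.062, 0.04], "spin": 0, "jaw": -1}, {"dp": [0.003, -0.062, 0.07], "spin": 0, "jaw": -1}, {"dp": [0.003, -0.062, 0.1], "spin": 0, "jaw": -1}, {"dp": [0.003, -0.062, 0.125], "spin": 0, "jaw": -1}, {"dp": [0.003, -0.062, 0.145], "spin": 0, "jaw": -1}, {"dp": [0.003, -0.062, 0.145], "spin": 0, "jaw": -1}, {"dp": [0.003, -0.062, 0.145], "spin": 0, "jaw": -1}]'

```text
time: 3.98
tcp_pos: [0.4318, 0.2931, 0.1442]
eef_rot: [0.999, 0.054, -0.001, 0.001]
contact_force: [-0.5, -0.9, 0.6]
gripper_width: 0.0005
```

Run:
```python
from h import *
from station import optics
import cv2
dps([caseP(Q,(-.04,.02,.14))[0]])
ims=[optics.get_image(n)["img"][90:250,80:300,::-1] for n in ("top","side")]
cv2.imwrite("pics/a.png",cv2.resize(np.hstack(ims),(800,291),interpolation=2))
```

```text
tcp [0.4318 0.2931 0.1442] xang 0.108 t 3.9833
[0.446 0.167 0.14 ] [0.    0.127 0.004]
```

View pics/a.png

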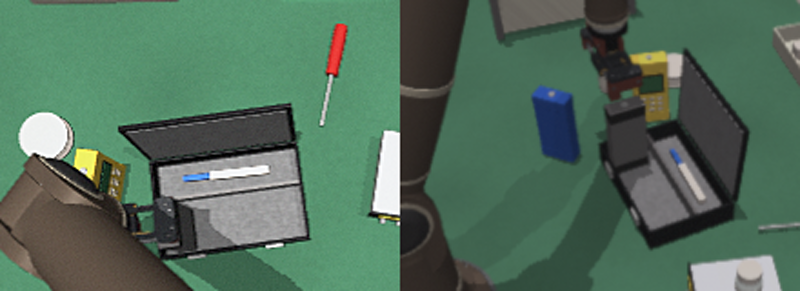

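The shut fingers are behind the display side of the meter, clear of the yellow look-alike. I push along tool +y.

Request:
carry_out --moves '[{"dp": [0, 0.01, 0], "spin": 0, "jaw": -1}, {"dp": [0, 0.018, 0], "spin": 0, "jaw": -1}, {"dp": [0, 0.025, 0], "spin": 0, "jaw": -1}, {"dp": [0, 0.031, 0], "spin": 0, "jaw": -1}, {"dp": [0, 0.036, 0], "spin": 0, "jaw": -1}, {"dp": [0, 0.041, 0], "spin": 0, "jaw": -1}, {"dp": [0, 0.046, 0], "spin": 0, "jaw": -1}, {"dp": [0, 0.051, 0], "spin": 0, "jaw": -1}]'

```text
time: 4.75
tcp_pos: [0.4376, 0.2429, 0.1447]
eef_rot: [0.999, 0.054, 0.0, -0.0]
contact_force: [-0.1, -0.6, 0.0]
gripper_width: 0.0005
```

Request:
carry_out --moves '[{"dp": [0, 0.006, 0], "spin": 0, "jaw": -1}, {"dp": [0, 0.012, 0], "spin": 0, "jaw": -1}, {"dp": [0, 0.018, 0], "spin": 0, "jaw": -1}, {"dp": [0, 0.024, 0], "spin": 0, "jaw": -1}, {"dp": [0, 0.03, 0], "spin": 0, "jaw": -1}, {"dp": [0, 0.03, 0], "spin": 0, "jaw": -1}, {"dp": [0, 0.03, 0], "spin": 0, "jaw": -1}, {"dp": [0, 0.03, 0], "spin": 0, "jaw": -1}]'

```text
time: 5.42
tcp_pos: [0.4409, 0.2137, 0.1447]
eef_rot: [0.999, 0.054, 0.0, -0.0]
contact_force: [0.1, -0.4, 0.1]
gripper_width: 0.0004
```

Run:
```python
from h import *
from station import optics
import cv2
a=.0
dps([caseP(Q,(-.04,.07,.29))[0],caseP(Q,(.16,.07,.29))[0],caseP(Q,(.16,0,.29))[0],caseP(Q,(.16,0,.18))[0]])
ims=[optics.get_image(n)["img"][90:250,80:300,::-1] for n in ("top","side")]
cv2.imwrite("pics/b.png",cv2.resize(np.hstack(ims),(800,291),interpolation=2))
```

```text
tcp [0.4409 0.2137 0.1447] xang 0.109 t 5.4167
[0.44  0.216 0.29 ] [-0.    -0.003 -0.145]
[0.639 0.238 0.29 ] [ 0.2   -0.003 -0.145]
[0.647 0.169 0.29 ] [ 0.2    0.067 -0.145]
[0.647 0.169 0.18 ] [ 0.2    0.067 -0.035]
```

View pics/b.png

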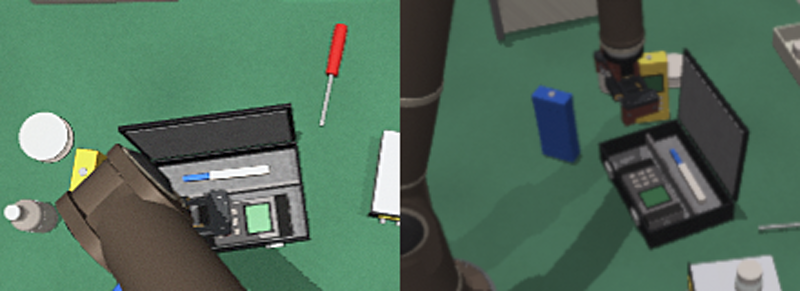

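The meter lies flat in the near bay with the display up. I raise the tool and cross over the lid.

Request:
carry_out --moves '[{"dp": [0, 0, -0.04], "spin": 0, "jaw": -1}, {"dp": [0, 0, -0.08], "spin": 0, "jaw": -1}, {"dp": [0, 0, -0.12], "spin": 0, "jaw": -1}, {"dp": [0, 0.01, -0.15], "spin": 0, "jaw": -1}, {"dp": [0.02, 0.02, -0.15], "spin": 0, "jaw": -1}, {"dp": [0.055, 0.03, -0.15], "spin": 0, "jaw": -1}, {"dp": [0.09, 0.04, -0.15], "spin": 0, "jaw": -1}, {"dp": [0.125, 0.05, -0.15], "spin": 0, "jaw": -1}, {"dp": [0.16, 0.06, -0.15], "spin": 0, "jaw": -1}, {"dp": [0.19, 0.067, -0.15], "spin": 0, "jaw": -1}, {"dp": [0.21, 0.067, -0.15], "spin": 0, "jaw": -1}, {"dp": [0.21, 0.067, -0.15], "spin": 0, "jaw": -1}]'

```text
time: 6.52
tcp_pos: [0.6598, 0.1689, 0.2925]
eef_rot: [0.999, 0.053, -0.001, -0.0]
contact_force: [-0.1, -0.5, -0.3]
gripper_width: 0.0008
```

Run:
```python
from h import *
from station import optics
import cv2
dps([caseP(Q,(.165,0,.19))[0]])
p=optics.get_image("top");s=optics.get_image("side")
for t in("meter",):
  for P in (p,s):
    for d in optics.regions_of(t,P)[:3]:
      w=atz(P,d["uv"],.04); print(d["confidence"],d["uv"],(R.from_euler('z',-Q[2]).apply([w[0]-Q[0],w[1]-Q[1],0])).round(3))
cv2.imwrite("pics/c.png",cv2.resize(np.hstack([p["img"][90:250,80:300,::-1],s["img"][90:250,80:300,::-1]]),(800,291),interpolation=2))
```

```text
tcp [0.6598 0.1689 0.2925] xang 0.107 t 6.5167
[0.652 0.169 0.19 ] [-0.008 -0.001  0.102]
0.79 [131.7, 187.0] [0.076 0.24  0.   ]
0.61 [147.7, 259.6] [-0.166  0.209  0.   ]
0.52 [194.1, 216.4] [-0.046  0.046  0.   ]
0.79 [218.7, 135.6] [0.096 0.284 0.   ]
0.75 [218.7, 194.9] [-0.032 -0.025  0.   ]
0.65 [165.7, 158.5] [-0.145  0.241  0.   ]
```

View pics/c.png

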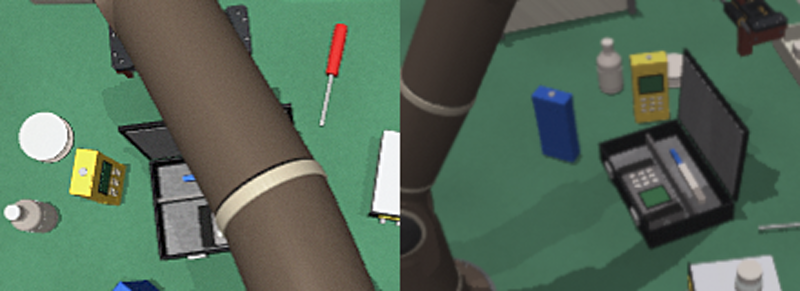

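Request:
carry_out --moves '[{"dp": [0, 0, 0.025], "spin": 0, "jaw": -1}, {"dp": [0, 0, 0.05], "spin": 0, "jaw": -1}, {"dp": [0, 0, 0.075], "spin": 0, "jaw": -1}, {"dp": [0, 0, 0.1], "spin": 0, "jaw": -1}, {"dp": [0, 0, 0.1], "spin": 0, "jaw": -1}]'

```text
time: 7.13
tcp_pos: [0.6535, 0.1688, 0.1903]
eef_rot: [0.998, 0.055, -0.003, 0.001]
contact_force: [-0.5, -0.5, -1.4]
gripper_width: 0.0002
```

Run:
```python
from h import *
r=.14
L=[]
for a in np.r_[1.7,np.linspace(1.57,0,15)]:
    x=.09-r*np.cos(a)+.008*np.sin(a)+.01; z=.05+r*np.sin(a)+.008*np.cos(a)
    L.append(caseP(Q,(x,0,min(z,.19)))[0])
dps(L)
```

```text
tcp [0.6535 0.1688 0.1903] xang 0.11 t 7.1333
[0.613 0.165 0.188] [-0.041 -0.     0.003]
[0.595 0.163 0.19 ] [-0.059 -0.     0.001]
[0.579 0.161 0.19 ] [-0.075 -0.     0.001]
[0.564 0.159 0.188] [-0.09  -0.     0.003]
[0.548 0.158 0.185] [-0.106 -0.001  0.006]
[0.534 0.156 0.18 ] [-0.12  -0.001  0.012]
[0.52  0.155 0.173] [-0.135 -0.001  0.018]
[0.506 0.153 0.164] [-0.148 -0.001  0.027]
[0.494 0.152 0.155] [-0.16  -0.001  0.037]
[0.483 0.151 0.144] [-0.171 -0.001  0.048]
[0.473 0.15  0.131] [-0.181 -0.001  0.06 ]
[0.465 0.149 0.118] [-0.189 -0.001  0.074]
[0.458 0.148 0.104] [-0.196 -0.001  0.088]
[0.453 0.147 0.089] [-0.201 -0.001  0.103]
[0.45  0.147 0.074] [-0.204 -0.001  0.118]
[0.448 0.147 0.058] [-0.206 -0.001  0.134]
```

Request:
carry_out --moves '[{"dp": [-0.02, 0, 0], "spin": 0, "jaw": -1}, {"dp": [-0.041, 0, 0], "spin": 0, "jaw": -1}, {"dp": [-0.059, 0, 0], "spin": 0, "jaw": -1}, {"dp": [-0.075, 0, 0.001], "spin": 0, "jaw": -1}, {"dp": [-0.09, 0, 0.003], "spin": 0, "jaw": -1}, {"dp": [-0.106, 0, 0.006], "spin": 0, "jaw": -1}, {"dp": [-0.12, 0, 0.012], "spin": 0, "jaw": -1}, {"dp": [-0.135, 0, 0.018], "spin": 0, "jaw": -1}, {"dp": [-0.148, 0, 0.027], "spin": 0, "jaw": -1}, {"dp": [-0.16, 0, 0.037], "spin": 0, "jaw": -1}]'

```text
time: 7.97
tcp_pos: [0.4978, 0.1528, 0.16]
eef_rot: [0.999, 0.055, 0.002, 0.0]
contact_force: [0.0, 0.1, 0.7]
gripper_width: 0.0006
```

Run:
```python
from h import *
r=.14
L=[]
for a in np.linspace(1.57,0,15)[8:]:
    x=.09-r*np.cos(a)+.008*np.sin(a)+.01; z=.05+r*np.sin(a)+.008*np.cos(a)
    L.append(caseP(Q,(x,0,min(z,.19)))[0])
dps(L)
```

```text
tcp [0.4978 0.1528 0.16  ] xang 0.109 t 7.9667
[0.483 0.151 0.144] [-0.015  0.001  0.016]
[0.473 0.15  0.131] [-0.025  0.001  0.029]
[0.465 0.149 0.118] [-0.033  0.001  0.042]
[0.458 0.148 0.104] [-0.04   0.001  0.056]
[0.453 0.147 0.089] [-0.045  0.001  0.071]
[0.45  0.147 0.074] [-0.049  0.001  0.086]
[0.448 0.147 0.058] [-0.051  0.001  0.102]
```

Request:
carry_out --moves '[{"dp": [-0.015, 0, 0.016], "spin": 0, "jaw": -1}, {"dp": [-0.025, 0, 0.029], "spin": 0, "jaw": -1}, {"dp": [-0.033, 0, 0.042], "spin": 0, "jaw": -1}, {"dp": [-0.04, 0, 0.056], "spin": 0, "jaw": -1}, {"dp": [-0.045, 0, 0.071], "spin": 0, "jaw": -1}, {"dp": [-0.049, 0, 0.086], "spin": 0, "jaw": -1}, {"dp": [-0.051, 0, 0.096], "spin": 0, "jaw": -1}, {"dp": [-0.051, 0, 0.1], "spin": 0, "jaw": -1}]'

```text
time: 8.63
tcp_pos: [0.4467, 0.1469, 0.0579]
eef_rot: [0.999, 0.055, 0.0, 0.0]
contact_force: [-10.4, -3.3, 38.7]
gripper_width: 0.0004
```

Request:
carry_out --moves '[{"dp": [0, 0, 0.003], "spin": 0, "jaw": -1}, {"dp": [0, 0, 0.003], "spin": 0, "jaw": -1}]'

```text
time: 8.8
tcp_pos: [0.4467, 0.1469, 0.0579]
eef_rot: [0.999, 0.055, 0.0, 0.001]
contact_force: [-14.3, -5.2, 37.3]
gripper_width: 0.0002
```

Run:
```python
from h import *
from station import optics,state
import cv2
print(state()["contact_force"]); dps([])
p=optics.get_image("top");s=optics.get_image("side")
cv2.imwrite("pics/d.png",cv2.resize(np.hstack([p["img"][90:250,80:300,::-1],s["img"][90:250,80:300,::-1]]),(800,291),interpolation=2))
```

```text
[-14.31052745  -5.22170431  37.33765579]
tcp [0.4467 0.1469 0.0579] xang 0.109 t 8.8
```

View pics/d.png

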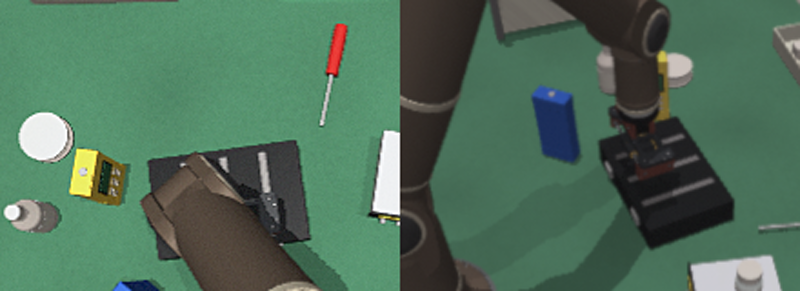

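The lid is shut: the tips stop at z = 0.0579, which is the lid's top when closed, with 37 N of contact force. I raise the tool straight up and check.

Request:
carry_out --moves '[{"dp": [0, 0, -0.01], "spin": 0, "jaw": -1}, {"dp": [0, 0, -0.04], "spin": 0, "jaw": -1}, {"dp": [0, 0, -0.08], "spin": 0, "jaw": -1}, {"dp": [0, 0, -0.12], "spin": 0, "jaw": -1}, {"dp": [0, 0.04, -0.16], "spin": 0, "jaw": -1}, {"dp": [0, 0.08, -0.2], "spin": 0, "jaw": -1}, {"dp": [0, 0.12, -0.2], "spin": 0, "jaw": -1}, {"dp": [0, 0.16, -0.2], "spin": 0, "jaw": -1}, {"dp": [0, 0.2, -0.2], "spin": 0, "jaw": -1}, {"dp": [0, 0.24, -0.2], "spin": 0, "jaw": -1}, {"dp": [0, 0.24, -0.2], "spin": 0, "jaw": -1}, {"dp": [0, 0.24, -0.2], "spin": 0, "jaw": -1}]'

```text
time: 9.9
tcp_pos: [0.4733, -0.0967, 0.2558]
eef_rot: [0.999, 0.051, 0.001, 0.001]
contact_force: [-0.4, 0.3, 0.4]
gripper_width: 0.0002
```

Run:
```python
from h import *
from station import optics,state
import cv2
print(state()["contact_force"]); dps([])
p=optics.get_image("top");s=optics.get_image("side")
I=[]
for P in(p,s):
    im=P["img"][:,:,::-1].copy(); im=cv2.resize(im[90:250,80:300],None,fx=3.6,fy=3.6,interpolation=2)
    for a,c in((0,(0,255,0)),(.06,(0,0,255))):
        u=(proj(P,lidP(Q,a,[(0,.135,.008),(0,-.135,.008),(.18,-.135,.008),(.18,.135,.008)]))-[80,90]+.5)*3.6
        cv2.polylines(im,[u.astype(int)],True,c,1)
    I.append(im)
cv2.imwrite("pics/e.png",cv2.resize(np.vstack([x[100:400] for x in I]),None,fx=1,fy=1));
```

```text
[-0.40643144  0.28040096  0.40263546]
tcp [ 0.4733 -0.0967  0.2558] xang 0.102 t 9.9
```

View pics/e.png

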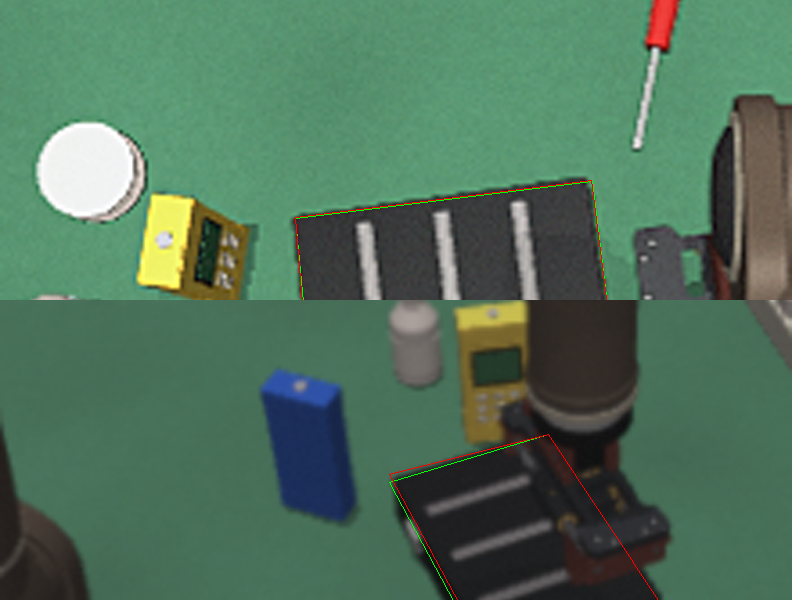

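The lid edge matches the green outline (angle 0), nothing else has moved, and the robot is clear of everything. I hand in.

```bash
python3 -c "
from station import arm; print(arm.sign_off())"
```

```text
the job is handed in; nothing more can be done
None
```

I pushed the meter over with shut fingers so it fell flat on its back in the near bay. I then swung the lid down from behind, pressed it shut and handed the job in at about 10 s.

- **Meter:** The pictures taken before I shut the lid showed it lying with the display up. The side view put its middle at about (-0.03, -0.03) m in the case frame. The top view gave y = +0.05 m, but there the arm hid part of the meter. Both are inside the limits. I judged its tilt and height by eye only, and it is out of sight now that the lid is shut.
- **Lid:** While pressing, the fingertips stopped at z = 0.058 m, which is the height of the shut lid's top. The wrist force was about 39 N down (about 40 N in all), so close to the 40 N figure, though only the fingertips were touching. After I withdrew, the lid's outline in both pictures matched angle 0.
- **Robot and surroundings:** At hand-in the robot was clear of everything, with a contact force of about 0.6 N. The bottle, reel and screwdriver and the two look-alikes looked unmoved. I did not look at the jar and the light source again at the end, and the cleaner stick is now under the lid. No contact with any of them was noticed.

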